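Refit the cone burr of the coffee grinder

ROBOT

A 6-joint arm with a two-finger parallel gripper is mounted at the origin on the work surface. World frame = base frame: x ahead of the robot, y to its left, z up, the work surface at z = 0. Lengths are in mm, angles in rad, forces in N, time in s.
With the tool pointing down it reaches from about 350 to 875 mm from the base axis. Payload 4.2 kg.
Tool frame: the origin (TCP) lies between the finger pads; the fingertips stand 14 mm ahead of it and the grasp point (between the pads) lies 5 mm behind it; z points along the fingers, y is the line along which they close (so a half turn about z gives the same grasp; the last joint's range is limited). The gripper opens to 85 mm and grips with 20 to 120 N. Pads are 22 mm wide; open, the fingers measure 114 mm over their backs; the gripper's body (76 mm by 85 mm) begins 54 mm behind the grasp point. The pads swing forward as they close: fully open they stand 13 mm farther back than shut.
Start: joints at [1.491, 0.385, 0.008, 0, -1.194, -0.259], TCP at [207.689, 589.461, 245.312] pointing down, gripper open.
Joint ranges: [-3.14, 3.14], [-1.21, 2.06], [-1.07, 1.41], [-3.16, 2.05], [-2.99, -0.16], [-3.1, 3.1]. Speed limits (rad/s): [2.79, 2.79, 3.14, 3.14, 3.14, 3.14].

INTERFACE

Orientations are given as a unit quaternion [x, y, z, w].
In Python, from bench import * gives the robot as it stands.
- The arm moves only by the tool carry_out, never from a script. Its argument "motion" is a list of rows, each a list of 7 numbers: the turn, a rotation vector about the tool's x, y, z in rad, then the shift along the tool's x, y, z in mm, then the opening, from -1 (shut) to 1 (fully open), so that 0 is half open. A call has 1 to 5 rows; each row is the pose to reach, as a shift and turn from the pose commanded when the call began, along the tool's axes at that moment; what a row does not reach only later rows make up. A row lasts 1/8 s, in which the tool goes at most 62.5 mm and 10.7 degrees, less where a joint would pass 70% of its speed; a pose out of reach is approached as far as the arm can. A call with a gripper value outside its range is refused whole. The fingers move at their own pace and stop on an object; the grip force is fixed at half the most. Time passes only in rows, so rows that repeat a pose let the fingers close. It gives the time, the measured TCP pose, the force, the opening and the grip force at its end, in the units of the state.
- read_state(): the state, without advancing time (a new reading comes with each control period).
- get_image(name): name is "scene" or "top" or "wrist"; returns a dict with "color" (480x640x3 uint8, blue, green, red), "mtx" (3x3 intrinsics, pixels), "position" and "orientation" of the camera in the world. Camera axes: x right, y down, z forward; pixel columns grow to the right and rows downward; lengths in mm; the calibration is good to about 2 mm. A picture is of the moment at which its call begins. There is no depth.
- job_done(): hands the job in; it is judged then, once.
The state is a dict: "clock": time; "joints": joint angles; "joint_vel": joint speeds; "joint_efforts": joint torques, N m; "position": TCP position; "ee_rot": TCP orientation; "contact_force": force on the tool from outside, world axes, zero at the start; "wrist_torque": the same for the moment, N m; "gripper_width": finger opening in mm; "grasp_force": force on a finger pad.
Only numpy, scipy, OpenCV 4.12 (cv2) and the standard library are available. Lean on these libraries where they do the work, as an engineer would, in place of code of your own. Each camera call takes 0.05 s, during which the arm holds its last target. There are 200 camera calls.

TASK

The coffee grinder has been cleaned and its cone burr stands in the wooden block: put the burr back. Lower its tapered shank into the grinder's spindle and, pressing only lightly so that you neither force it nor drag the spindle round, turn it until its slots drop over the drive dogs and it is fully home; then gently turn it clockwise, seen from above, up to the stop of the spindle lock, let go and leave the things standing around where they are.

Things in the scene. Friction and masses are not known exactly. Their poses are not given: they have to be found in the camera images.
- burr: Loose steel cone burr, about 0.45 kg, standing upright. Origin: centre of its flange's underside; z up along its axis; a half turn about z makes no difference. Below the flange a tapered shank 36 mm long, 26 mm diameter at the flange, narrowing evenly to 15.5 mm at its foot. On the flange a dark toothed cone, 50 mm diameter at z 11 mm, 29 mm at z 34 mm, then the stem.
- burr_slots (a point): On the burr's axis inside the flange, 4 mm above its underside; axes as the burr's. The flange is a disc of 64 mm diameter, 11 mm thick, with two open drive slots right through it, one at +x and one at -x, each 10 mm wide, from 16.5 mm off the axis out to the rim.
- burr_stem (a point): On the burr's axis, 55 mm above the flange's underside; axes as the burr's. The steel stem, from 34 to 66 mm above the underside, is what to hold the burr by: 16 mm across its two flats (along y), 22 mm along x.
- stand: Fixed wooden block 110 x 110 x 50 mm with a 30 mm bore right through its middle, in which the shank hangs at the start, the flange lying on the block's top. Origin: centre of its underside on the counter.
- grinder: Fixed grey coffee grinder, hopper off. Origin on the counter under the vertical spindle axis; front (spout, steel cup) to -x. Case x -70 to 100 mm, y -75 to 75 mm, top at z 185 mm; foot and cup reach x -170 mm, the spout x -115 mm. On the case, around the spindle, an aluminium collar, 80 mm inside and 100 mm outside diameter, rim at z 207 mm.
- spindle_nose (a point): Centre of the spindle's flat nose face, on the spindle axis, 185 mm above the counter; axes as the grinder's (they do not turn with the spindle). Nose 62 mm diameter; bore of 28 mm mouth with the shank's taper, 1 mm loose all round when home. The spindle turns but does not rise or tilt. The burr is home when its origin comes here, its slots over the dogs.
- dog_circle (a point): On the spindle axis, 9 mm above the nose face, level with the tops of its two drive dogs, where a flange that misses them rests; axes as the grinder's. The dogs stand on the nose on opposite sides: 8 mm wide (top edges chamfered 1 mm), 9 mm high, 18.5 to 30.5 mm off it. Their angle at the start is not measured and must be felt (or seen): 25 to 85 degrees anticlockwise of the stop.
- lock_stop (a point): On the spindle axis at the nose face; its x axis is the line of the dogs at the spindle lock's clockwise stop (the grinder's x axis). The spindle swings only from there to 100 degrees anticlockwise, with a drag of 0.2 N m: a flange pressed on the dogs with less than about 8 N leaves it in place, above about 15 N drags it round. Burr and grinder bear up to 30 N in all (push and dog forces).
- ring_burr: Bystander: loose dark steel ring burr, 80 mm outside and 54 mm inside diameter, 24 mm high, lying on the counter. Origin: centre of its underside.
- brush: Bystander: loose cleaning brush with a wooden handle, 170 mm long, lying on the counter along its x.
- cup: Bystander: loose white mug, 72 mm diameter, 75 mm high, handle at +y. Origin: centre of its underside.
Things that resemble listed ones, but are neither listed nor needed, are in the scene too. Leave any blue or yellow look-alike of the burr alone.

How it is judged:
By the outcome, as a careful person would: the job done as asked, in the order asked, and still so for the second after the job is handed in, with the robot touching nothing.
It also fails if it takes over 72 s, if anything falls off the work surface, if the arm or the gripper's body presses on something with over 40 N, if the wrist force passes 120 N, or if a joint passes its speed limit or range.

## Working session

There is one attempt and no reset: what is moved stays moved. The work goes in short steps, Python scripts to look and compute and a tool call to move; the robot and the scene stay as the last step left them, time stands still between calls to the robot, and variables do not carry over. Pictures are saved under pics/ and viewed, at most 10 in all, crops included, and the job is handed in when it is done.

Besides the shell and the picture viewer there is one more tool, called in YAML: its name, and indented under it one key for each argument. carry_out: Moves the arm, as the interface text tells. Its arguments: {"type":"object","properties":{"motion":{"type":"array"}},"required":["motion"]}

```bash
mkdir -p pics; cat > h.py <<'E'
from bench import *
import numpy as np, cv2
from scipy.spatial.transform import Rotation as R
def ray(im,u,v):
    d=np.linalg.inv(im["mtx"])@[u,v,1]
    return np.array(im["position"]),R.from_quat(im["orientation"]).as_matrix()@d
def onz(im,u,v,z):
    p,d=ray(im,u,v); return p+d*(z-p[2])/d[2]
def proj(im,P):
    c=R.from_quat(im["orientation"]).as_matrix().T@(np.array(P)-im["position"])
    q=im["mtx"]@c; return q[:2]/q[2]
E
python3 - <<'E'
from h import *
s=read_state(); print(s)
for n in("scene","top"):
    im=get_image(n); print(n,im["position"],im["orientation"],im["mtx"][0],im["mtx"][1])
    cv2.imwrite(f"pics/{n}0.png",im["color"]); np.save(f"{n}0.npy",im,allow_pickle=True)
E
```

```text
{'clock': 0.0, 'joints': array([ 1.49060001e+00,  3.85558140e-01,  6.60152412e-03, -5.07709057e-04,
       -1.19400782e+00, -2.58633750e-01]), 'joint_vel': array([ 1.34177555e-03, -2.78830118e-04, -7.71159376e-05,  1.44927472e-04,
       -5.58162649e-04,  4.90409929e-05]), 'joint_efforts': array([ 4.06829940e-04, -3.92294955e+01,  1.88401258e+01,  4.18608114e+00,
       -4.53083689e-03, -4.25014434e-06]), 'position': array([207.51345186, 588.94309707, 244.20980024]), 'ee_rot': array([ 9.85667162e-01, -1.68697999e-01, -1.38417522e-04,  1.10076408e-03]), 'contact_force': array([ 0.99260198, -0.10115364,  0.46907437]), 'wrist_torque': array([-0.00662273,  0.00569751,  0.01669587]), 'grasp_force': 0.0, 'gripper_width': 85.50449568239782}
scene [ 996.15938078 -506.4482992   709.58525437] [ 0.85600484  0.30564566 -0.1344266  -0.39467193] [540.28037164   0.         312.60117365] [  0.         540.28037164 238.29301827]
top [553.00245695  21.49322558 896.71915661] [ 0.71432666 -0.69907213  0.03189574 -0.00427201] [459.94438653   0.         314.37428192] [  0.         459.94438653 236.63471436]
```

View pics/scene0.png

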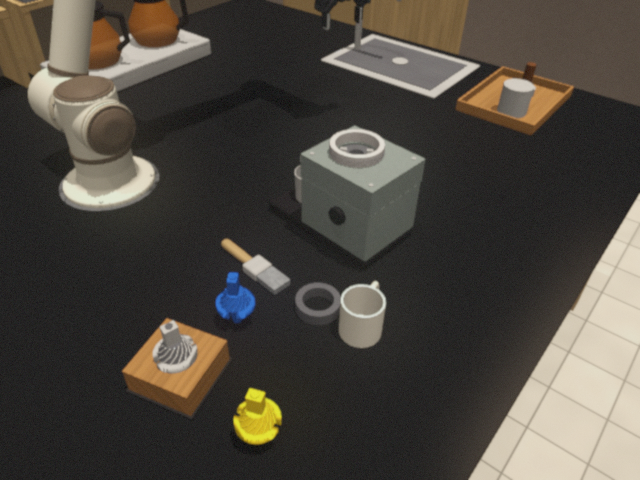

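View pics/top0.png

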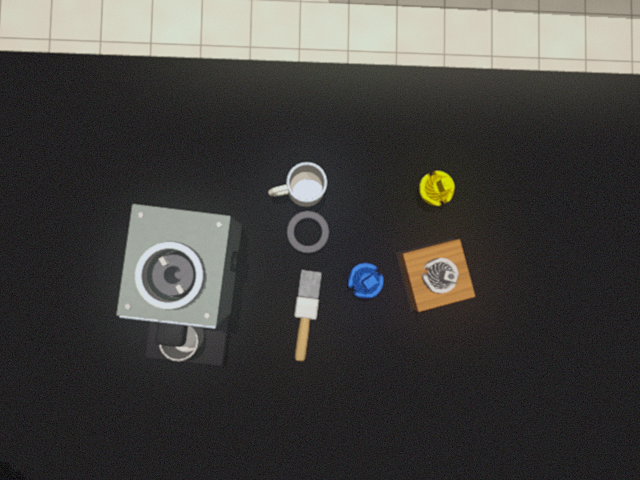

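The top view shows the burr in the wooden block near (441,275), the grinder collar at (169,275) with bright dogs visible at about (150,284) and (180,262), the spout and cup toward the image bottom, and the blue and yellow look-alikes at (367,281) and (437,188). Next I measure and take a closer crop.

```bash
python3 - <<'E'
from h import *
im=np.load("top0.npy",allow_pickle=True).item(); c=im["color"]; g=cv2.cvtColor(c,cv2.COLOR_BGR2GRAY);hsv=cv2.cvtColor(c,cv2.COLOR_BGR2HSV)
# wood
m=cv2.inRange(hsv,(5,90,80),(20,255,255)); m[:, :390]=0
k=max(cv2.findContours(m,0,2)[0],key=cv2.contourArea); r=cv2.minAreaRect(k)
for p in cv2.boxPoints(r): print("wood",p,onz(im,*p,50))
# collar
m=cv2.inRange(g,170,255); m[:, 215:]=0; m[:235]=0;m[315:]=0;m[:,:130]=0
k=max(cv2.findContours(m,0,2)[0],key=cv2.contourArea); e=cv2.fitEllipse(cv2.convexHull(k)); print(e,onz(im,*e[0],207), e[1][0]/459.94*(897-207))
# light flange in stand
m=cv2.inRange(hsv,(0,0,110),(180,60,255)); m[:, :415]=0;m[:,470:]=0;m[:245]=0;m[305:]=0
k=max(cv2.findContours(m,0,2)[0],key=cv2.contourArea); e=cv2.fitEllipse(cv2.convexHull(k)); print(e,onz(im,*e[0],61),e[1][0]/459.94*(897-61))
# grinder case corners
m=cv2.inRange(hsv,(35,8,95),(110,70,190)); m[:, 245:]=0;m[:190]=0;m[330:]=0
k=max(cv2.findContours(m,0,2)[0],key=cv2.contourArea); ra=cv2.minAreaRect(k)
for p in cv2.boxPoints(ra): print("case",p,onz(im,*p,185))
a=cv2.resize(c[230:320,125:215],None,fx=4.4,fy=4.4,interpolation=2)
b=cv2.resize(c[230:320,395:485],None,fx=4.4,fy=4.4,interpolation=2)
cv2.imwrite("pics/z.png",np.hstack([a,b]))
E
```

```text
wood [400.97925 252.67223] [ 570.5794189 -172.5436927   50.       ]
wood [459.7967 236.9876] [ 602.21512348 -282.98751439   50.        ]
wood [475.7635 296.8631] [ 491.4736306  -313.53229923   50.        ]
wood [416.94604 312.54773] [ 460.75774876 -203.45905481   50.        ]
((167.78256225585938, 275.0467224121094), (67.43093872070312, 68.93513488769531), 65.26142120361328) [526.90422737 210.45773525 207.        ] 101.15960281185625
((440.18060302734375, 274.95220947265625), (34.905426025390625, 35.28699493408203), 139.83375549316406) [ 531.07036037 -242.90254698   61.        ] 63.44509318003775
case [115.50772 316.93848] [461.47443956 292.24388304 185.        ]
case [129.78464 202.72307] [635.37560944 278.04544678 185.        ]
case [230.46155 215.30768] [619.77876545 124.27202556 185.        ]
case [216.18463 329.52307] [444.84435612 140.66233048 185.        ]
```

View pics/z.png

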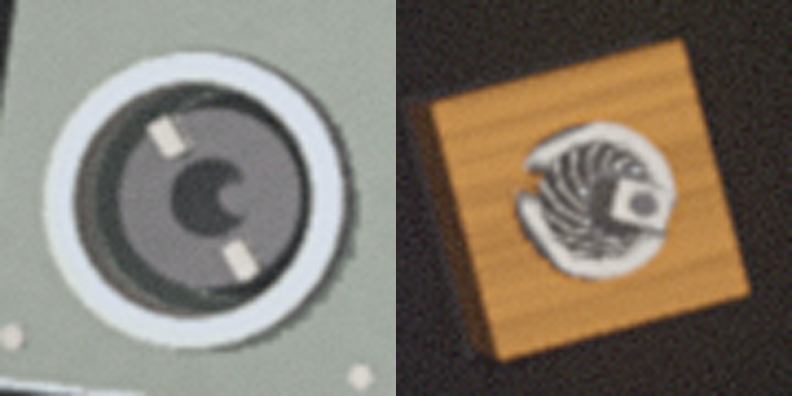

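The enlarged crop shows the dogs at crop (167,137) and (240,260), and one burr slot at (530,180) with the stem flats lying along the slot line. The sizes check out: collar 101 mm, flange 63 mm, and block centre equal to burr centre.

```bash
cat >> h.py <<'E'
def rel(P,ydeg):
    """turn/shift in tool axes from measured pose to TCP P, pointing down, tool y line at ydeg (mod 180)"""
    s=read_state(); T=R.from_quat(s["ee_rot"]); best=None
    for k in(0,180):
        a=np.radians(ydeg+k); y=np.array([np.cos(a),np.sin(a),0]); z=np.array([0,0,-1.]); x=np.cross(y,z)
        rv=(T.inv()*R.from_matrix(np.c_[x,y,z])).as_rotvec()
        if best is None or np.linalg.norm(rv)<np.linalg.norm(best): best=rv
    M=T.as_matrix()
    print("turn",best.round(4),"shift",(M.T@(np.array(P)-s["position"])).round(1),"| t",round(s["clock"],2),"pos",np.round(s["position"],1),"ydeg",np.degrees(np.arctan2(M[1,1],M[0,1])).round(2),"F",np.round(s["contact_force"],1),"Tq",np.round(s["wrist_torque"],2),"w",round(s["gripper_width"],1),"g",round(s["grasp_force"],1),"j6",round(s["joints"][5],2))
E
python3 - <<'E'
from h import *
im=np.load("top0.npy",allow_pickle=True).item(); c=im["color"]; 
f=lambda x,y,x0:(x/4.4+x0-.4,230+y/4.4-.4)
a=onz(im,*f(167,137,125),194);b=onz(im,*f(240,260,125),194);d=a-b;print(a,b,(a+b)/2,np.linalg.norm(d),np.degrees(np.arctan2(d[1],d[0])))
s=onz(im,*f(530-396,180,395),61);d=s-[531,-243,61];print(s,np.degrees(np.arctan2(d[1],d[0])))
rel([531,-243,300],-16)
E
```

```text
[547.75682672 222.5921999  194.        ] [506.27754456 196.37465118 194.        ] [527.01718564 209.48342554 194.        ] 49.070262982106044 32.29549461235603
[ 538.64333447 -214.82811979   61.        ] 74.82044939408266
turn [ 1.5000e-03 -1.6000e-03  1.5111e+00] shift [581.7 677.2 -54.3] | t 0.1 pos [207.5 589.  244.3] ydeg -109.42 F [ 0.1 -0.1  0.4] Tq [-0.03  0.01 -0.  ] w 85.9 g 0.0 j6 -0.26
```

carry_out:
  motion:
    - [0,0,0,0,0,-54,1]
    - [0,0,0.12,39,45,-54,1]
    - [0,0,0.25,78,90,-54,1]
    - [0,0,0.38,117,135,-54,1]
    - [0,0,0.51,156,180,-54,1]

```text
clock: 0.72
position: [295.2, 365.8, 299.0]
ee_rot: [0.91, -0.414, -0.0, 0.0]
contact_force: [0.7, -0.2, 0.9]
gripper_width: 85.4
grasp_force: 0.0
```

```bash
python3 -c "
from h import *
rel([531,-243,300],-16)"
```

```text
turn [ 4.000e-04 -5.000e-04  9.974e-01] shift [613.6 223.   -0.7] | t 0.72 pos [295.2 365.8 299. ] ydeg -138.85 F [ 0.7 -0.2  0.9] Tq [ 0.02 -0.14 -0.02] w 85.4 g 0.0 j6 -0.52
```

carry_out:
  motion:
    - [0,0,0.12,56,20,0,1]
    - [0,0,0.25,112,40,0,1]
    - [0,0,0.38,168,60,0,1]
    - [0,0,0.51,224,81,0,1]
    - [0,0,0.64,280,102,0,1]

```text
clock: 1.35
position: [403.5, 88.4, 299.3]
ee_rot: [0.734, -0.679, -0.0, -0.0]
contact_force: [1.3, 0.4, -0.4]
gripper_width: 85.0
grasp_force: 0.0
```

```bash
python3 -c "
from h import *
rel([531,-243,300],-16)"
```

```text
turn [-2.000e-04  4.000e-04  3.575e-01] shift [ 340.4 -101.1   -0.8] | t 1.35 pos [403.5  88.4 299.3] ydeg -175.51 F [ 1.3  0.4 -0.4] Tq [ 0.01 -0.11  0.02] w 85.0 g 0.0 j6 -0.53
```

carry_out:
  motion:
    - [0,0,0.12,57,-17,0,1]
    - [0,0,0.24,114,-34,0,1]
    - [0,0,0.357,171,-51,0,1]
    - [0,0,0.357,228,-68,0,1]
    - [0,0,0.357,285,-84,0,1]

```text
clock: 1.98
position: [510.8, -188.8, 298.9]
ee_rot: [-0.603, 0.797, 0.0, -0.0]
contact_force: [1.1, 0.5, -0.1]
gripper_width: 85.5
grasp_force: 0.0
```

```bash
python3 - <<'E'
from h import *
rel([531,-243,220],-16)
im=get_image("wrist"); print(im["position"],im["orientation"],proj(im,[531,-243,116]),proj(im,[531,-243,61]))
np.save("w1.npy",im,allow_pickle=True);cv2.imwrite("pics/w1.png",im["color"])
E
```

```text
turn [0.0005 0.0001 0.004 ] shift [ 46.7 -34.2  78.9] | t 1.98 pos [ 510.8 -188.8  298.9] ydeg 164.23 F [ 1.1  0.5 -0.1] Tq [ 0.11 -0.12 -0.05] w 85.5 g 0.0 j6 -0.22
[ 489.46449209 -266.33988225  426.98605465] [0.13528783 0.97819151 0.15616639 0.02122817] [283.88530705 159.03846012] [290.11262312 152.46694649]
```

View pics/w1.png

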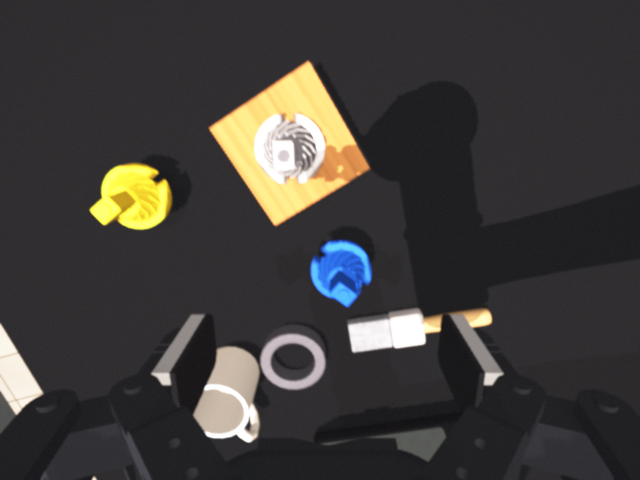

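The wrist view shows the steel burr's flange near (290,149), the stem top at (283,156), and slots at about (286,117) and (294,180). All of it is within about 3 px of the prediction.

```bash
python3 - <<'E'
from h import *
im=np.load("w1.npy",allow_pickle=True).item(); c=im["color"]; hsv=cv2.cvtColor(c,cv2.COLOR_BGR2HSV)
m=cv2.inRange(hsv,(0,0,110),(180,70,255)); n=np.zeros_like(m); n[105:192,245:335]=m[105:192,245:335]
k=max(cv2.findContours(n,0,2)[0],key=cv2.contourArea); e=cv2.fitEllipse(cv2.convexHull(k)); print(e,onz(im,*e[0],61))
m=cv2.inRange(hsv,(5,90,80),(20,255,255)); m[250:]=0; m[:,:200]=0;m[:,390:]=0
k=max(cv2.findContours(m,0,2)[0],key=cv2.contourArea); b=cv2.boxPoints(cv2.minAreaRect(k)); P=np.array([onz(im,*p,50) for p in b]); print(P.mean(0),np.linalg.norm(P[1]-P[0]))
print(onz(im,283,156,116),im["mtx"][0,0])
cv2.imwrite("pics/w1z.png",cv2.resize(c[105:195,245:335],None,fx=6,fy=6,interpolation=2))
rel([531,-243,220],-16)
E
```

```text
((288.9697570800781, 147.7587127685547), (70.34254455566406, 73.64995574951172), 155.74752807617188) [ 530.74138469 -247.32928254   61.        ]
[ 529.02617599 -245.47602921   50.        ] 112.15403678201783
[ 530.95412261 -245.42931771  116.        ] 388.33830928281844
turn [ 0.0005 -0.0027 -0.0005] shift [ 41.8 -31.3  78. ] | t 2.02 pos [ 512.6 -194.   297.9] ydeg 163.97 F [ 4.6 -2.9  1.8] Tq [-0.36 -0.55 -0.04] w 85.6 g 0.0 j6 -0.22
```

View pics/w1z.png

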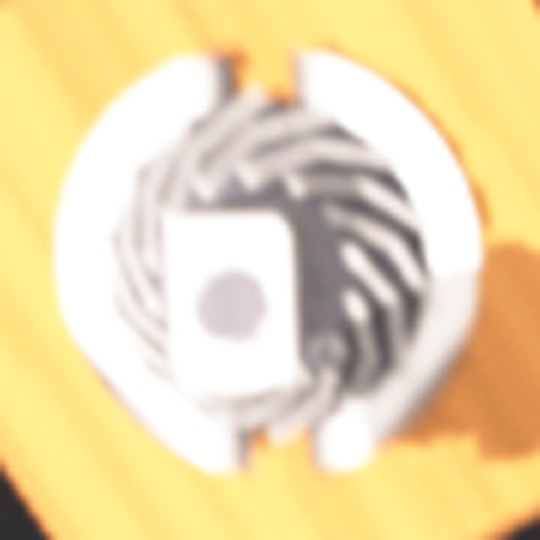

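The crop shows the slots at crop (262,75) and (278,440), with the stem rectangle's long side nearly parallel to that line.

```bash
python3 - <<'E'
from h import *
im=np.load("w1.npy",allow_pickle=True).item()
f=lambda x,y:(245+x/6-.4,105+y/6-.4)
def ang(p,q,z):
    d=onz(im,*f(*p),z)-onz(im,*f(*q),z); print(np.degrees(np.arctan2(d[1],d[0]))%180,np.linalg.norm(d[:2]),onz(im,*f(*p),z),onz(im,*f(*q),z))
ang((262,75),(278,440),61); ang((298,215),(302,385),116); ang((166,212),(172,392),116)
rel([530.5,-244.5,150],-16)
E
```

```text
75.12182317585307 54.559795960656075 [ 523.28076259 -273.11759867   61.        ] [ 537.28979196 -220.38697729   61.        ]
74.1509065598582 21.82181296550162 [ 518.91148582 -254.36527502  116.        ] [ 524.87112367 -233.37303269  116.        ]
73.72058052307023 23.117950739721962 [ 535.23663578 -259.35888855  116.        ] [ 541.71710436 -237.16782789  116.        ]
turn [ 0.0005 -0.0027 -0.0005] shift [ 43.2 -31.3 148.1] | t 2.02 pos [ 512.6 -194.   297.9] ydeg 163.97 F [ 4.6 -2.9  1.8] Tq [-0.36 -0.55 -0.04] w 85.6 g 0.0 j6 -0.22
```

carry_out:
  motion:
    - [0,0,-0.005,38,-29,30,1]
    - [0,0,-0.005,40,-30,90,1]
    - [0,0,-0.005,40,-30,130,1]
    - [0,0,-0.005,40,-30,130,1]
    - [0,0,-0.005,40,-30,130,1]

```text
clock: 2.65
position: [529.8, -233.8, 171.1]
ee_rot: [-0.606, 0.796, -0.001, 0.001]
contact_force: [0.4, 0.2, 0.3]
gripper_width: 85.5
grasp_force: 0.0
```

```bash
python3 - <<'E'
from h import *
rel([530.4,-245,104],-15.5)
E
```

```text
turn [-0.0029 -0.0005  0.0013] shift [10.6 -3.4 67.1] | t 2.65 pos [ 529.8 -233.8  171.1] ydeg 164.58 F [0.4 0.2 0.3] Tq [ 0.01 -0.02 -0.01] w 85.5 g 0.0 j6 -0.13
```

carry_out:
  motion:
    - [0,0,0,10.6,-3.4,10,1]
    - [0,0,0,10.6,-3.4,40,1]
    - [0,0,0,10.6,-3.4,60,1]
    - [0,0,0,10.6,-3.4,67,1]
    - [0,0,0,10.6,-3.4,67,0]

```text
clock: 3.28
position: [529.4, -245.0, 102.8]
ee_rot: [-0.606, 0.796, -0.0, 0.0]
contact_force: [0.0, 0.4, 0.2]
gripper_width: 69.9
grasp_force: 0.0
```

```bash
python3 - <<'E'
from h import *
rel([530.4,-245,104],-15.5)
im=get_image("wrist");cv2.imwrite("pics/w2.png",im["color"])
E
```

```text
turn [-0.0009 -0.0001  0.0006] shift [-0.2 -0.9 -1.2] | t 3.27 pos [ 529.4 -245.   102.8] ydeg 164.53 F [0.  0.4 0.2] Tq [-0.02  0.01  0.01] w 69.9 g 0.0 j6 -0.11
```

View pics/w2.png

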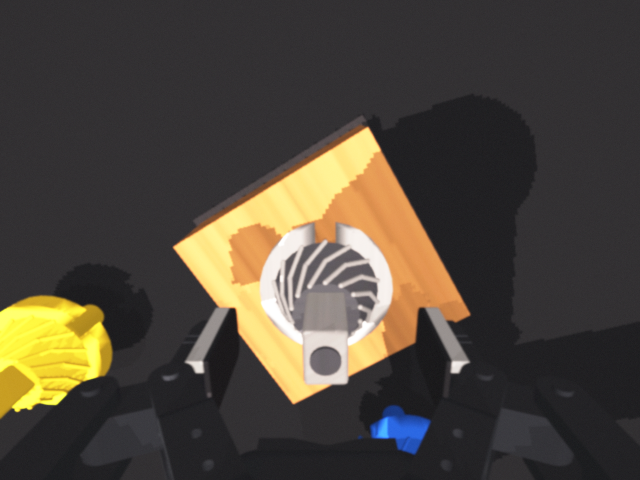

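The wrist view shows the stem top at (325,361), midway between the pads at (236..420, about 340), and aligned with them. I close the gripper.

carry_out:
  motion:
    - [0,0,0,0,-0.5,-1,-1]
    - [0,0,0,0,-0.5,-1,-1]
    - [0,0,0,0,-0.5,-1,-1]
    - [0,0,0,0,-0.5,-1,-1]
    - [0,0,0,0,-0.5,-1,-1]

```text
clock: 3.95
position: [530.1, -245.0, 104.2]
ee_rot: [-0.606, 0.796, -0.001, 0.0]
contact_force: [-0.2, -0.5, 5.7]
gripper_width: 14.9
grasp_force: 60.5
```

carry_out:
  motion:
    - [0,0,0,0,0,0,-1]
    - [0,0,0,0,0,0,-1]

```text
clock: 4.2
position: [530.1, -245.0, 104.1]
ee_rot: [-0.606, 0.796, -0.001, 0.0]
contact_force: [1.3, -0.1, 5.3]
gripper_width: 14.7
grasp_force: 60.6
```

```bash
python3 - <<'E'
from h import *
rel([530.4,-245,104],-15.5)
E
```

```text
turn [-0.0016 -0.0003  0.001 ] shift [-0.  -0.3  0.1] | t 4.2 pos [ 530.1 -245.   104.1] ydeg 164.56 F [ 1.3 -0.1  5.3] Tq [ 0.07  0.06 -0.  ] w 14.7 g 60.6 j6 -0.11
```

carry_out:
  motion:
    - [0,0,0,0,0,-20,-1]
    - [0,0,0,0,0,-60,-1]
    - [0,0,0,0,0,-110,-1]
    - [0,0,0,0,0,-165,-1]
    - [0,0,0,0,0,-220,-1]

```text
clock: 4.82
position: [528.2, -243.9, 322.2]
ee_rot: [-0.605, 0.796, 0.003, -0.001]
contact_force: [0.2, -0.6, -4.2]
gripper_width: 14.7
grasp_force: 59.4
```

```bash
python3 - <<'E'
from h import *
rel([527,209.5,335],122.3)
E
```

```text
turn [ 5.900e-03 -6.000e-04  7.366e-01] shift [-436.6  122.4  -11.5] | t 4.83 pos [ 528.2 -243.9  322.2] ydeg 164.5 F [ 0.2 -0.6 -4.2] Tq [-0.05 -0.19  0.01] w 14.7 g 59.4 j6 -0.11
```

Held (-4.2 N weight). I travel at a moderate speed.

carry_out:
  motion:
    - [0,0,0.1,-30,8,-11,-1]
    - [0,0,0.25,-80,22,-12,-1]
    - [0,0,0.4,-133,37,-12,-1]
    - [0,0,0.55,-187,52,-12,-1]
    - [0,0,0.65,-240,67,-12,-1]

```text
clock: 5.45
position: [527.3, 6.4, 332.6]
ee_rot: [-0.318, 0.948, 0.001, -0.003]
contact_force: [0.4, 0.1, -4.4]
gripper_width: 15.0
grasp_force: 59.4
```

```bash
python3 - <<'E'
from h import *
rel([527,209.5,335],122.3)
E
```

```text
turn [ 0.0035 -0.0042  0.0829] shift [-122.1  162.3   -2.3] | t 5.45 pos [527.3   6.4 332.6] ydeg 127.05 F [ 0.4  0.1 -4.4] Tq [ 0.05 -0.18  0.06] w 15.0 g 59.4 j6 -1.24
```

```bash
python3 - <<'E'
from h import *
rel([591,255,335],122.3)
E
```

```text
turn [ 0.0035 -0.0042  0.0829] shift [-200.6  160.1   -2.6] | t 5.45 pos [527.3   6.4 332.6] ydeg 127.05 F [ 0.4  0.1 -4.4] Tq [ 0.05 -0.18  0.06] w 15.0 g 59.4 j6 -1.24
```

carry_out:
  motion:
    - [0,0,0.05,-43,34,-2,-1]
    - [0,0,0.08,-90,72,-2,-1]
    - [0,0,0.08,-137,109,-2,-1]
    - [0,0,0.08,-180,144,-2,-1]
    - [0,0,0.08,-190,152,-2,-1]

```text
clock: 6.08
position: [587.0, 243.8, 332.7]
ee_rot: [-0.283, 0.959, 0.0, -0.004]
contact_force: [-0.5, -0.4, -5.6]
gripper_width: 15.3
grasp_force: 59.4
```

carry_out:
  motion:
    - [0,0,0,0,0,0,-1]
    - [0,0,0,0,0,0,-1]

```text
clock: 6.32
position: [587.5, 239.1, 336.5]
ee_rot: [-0.281, 0.96, -0.0, -0.001]
contact_force: [0.0, -1.1, -4.1]
gripper_width: 15.1
grasp_force: 59.5
```

```bash
python3 - <<'E'
from h import *
rel([527,209.5,335],122.3)
im=get_image("wrist"); print(im["position"],proj(im,[527,209.5,194]),proj(im,[527,209.5,207]))
np.save("w3.npy",im,allow_pickle=True);cv2.imwrite("pics/w3.png",im["color"])
E
```

```text
turn [ 0.0001 -0.0023  0.0059] shift [66.9  7.7  1.7] | t 6.33 pos [587.5 239.1 336.5] ydeg 122.64 F [ 0.  -1.1 -4.1] Tq [-0.02  0.01  0.  ] w 15.1 g 59.5 j6 -1.64
[520.80190297 195.55009032 464.82404086] [339.21542915 134.98017469] [339.83436913 135.96777402]
```

View pics/w3.png

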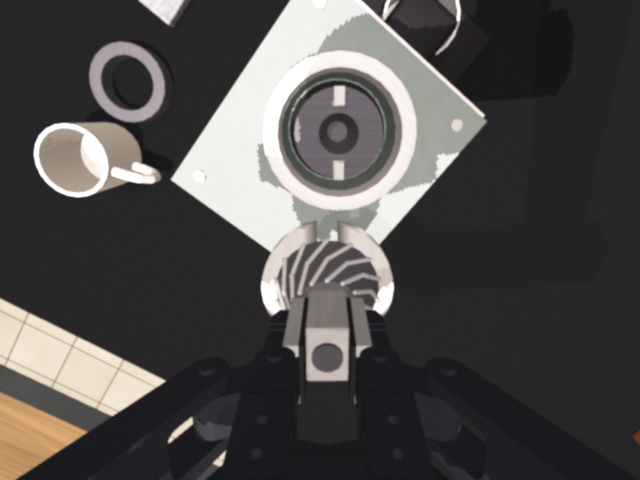

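The wrist view shows the collar centre near (339,131), the dogs at (338.5,96) and (338,169), and the held burr's front slot at (327,227). The dogs are already nearly parallel to the slots.

```bash
python3 - <<'E'
from h import *
im=np.load("w3.npy",allow_pickle=True).item(); c=im["color"]; g=cv2.cvtColor(c,cv2.COLOR_BGR2GRAY)
# dogs
m=cv2.inRange(g,150,255); n=np.zeros_like(m); n[82:184,322:355]=m[82:184,322:355]
q,l,st,ce=cv2.connectedComponentsWithStats(n); 
D=[]
for s,k in zip(st[1:],ce[1:]):
    if 60<s[4]<600: print("dog",s,k); D.append(onz(im,*k,194))
if len(D)==2:
    d=D[0]-D[1]; print(D,"mid",(D[0]+D[1])/2,np.linalg.norm(d),np.degrees(np.arctan2(d[1],d[0]))%180)
# collar outer: ray samples outwards
m=cv2.inRange(g,225,255); n=np.zeros_like(m); n[40:215,255:425]=m[40:215,255:425]
n=cv2.morphologyEx(n,cv2.MORPH_OPEN,np.ones((3,3)))
k=max(cv2.findContours(n,0,2)[0],key=cv2.contourArea); e=cv2.fitEllipse(cv2.convexHull(k)); print("collar",e,onz(im,*e[0],207),e[1][0]/388.3*(464.8-207))
# held burr: flange slot & rim
s=np.array(read_state()["position"]);M=R.from_quat(read_state()["ee_rot"]).as_matrix()
for r in(16.5,32): print(proj(im,s+M@[r,0,54-11.]))
print(proj(im,s+M@[0,0,54-66.]))
m=cv2.inRange(g,150,255); n=np.zeros_like(m); n[222:300,255:400]=m[222:300,255:400]
ys,xs=np.where(n); print("flange x ext",[(y,xs[ys==y].min(),xs[ys==y].max()) for y in(240,260,280,290)], "slot", [(y,[x for x in range(300,355) if g[y,x]<150]) for y in(228,234)])
E
```

```text
dog [332  86  14  20 232] [338.78017241  95.67672414]
dog [333 160  11  20 213] [337.97652582 169.72300469]
[array([506.39903017, 195.66432885, 194.        ]), array([546.88084897, 221.49907838, 194.        ])] mid [526.63993957 208.58170362 194.        ] 48.023035469494154 32.54526745493499
collar ((335.23736572265625, 126.67341613769531), (153.16229248046875, 218.17788696289062), 133.4832763671875) [523.79560361 203.89665412 207.        ] 101.68745557935834
[327.7868117  256.85974427]
[327.83913785 224.95857041]
[328.10131538 356.75294105]
flange x ext [(240, np.int64(255), np.int64(382)), (260, np.int64(267), np.int64(386)), (280, np.int64(262), np.int64(391)), (290, np.int64(261), np.int64(393))] slot [(228, [310, 311, 312, 313, 314, 315, 316, 317, 318, 319, 320, 321, 322, 323, 324, 325, 326, 327, 328, 329, 330, 331, 332, 333, 334, 335, 336, 337, 338, 339, 340, 341, 342]), (234, [311, 312, 313, 314, 315, 316, 317, 318, 319, 320, 321, 322, 323, 324, 325, 326, 327, 338, 339, 340, 341, 342])]
```

```bash
python3 - <<'E'
from h import *
rel([526.8,209,335],122.5)
E
```

```text
turn [ 0.0001 -0.0011  0.0021] shift [67.4  7.6  2.2] | t 6.38 pos [587.6 239.  337.1] ydeg 122.62 F [-0.5 -0.6 -4.9] Tq [-0.05 -0.04 -0.02] w 15.1 g 59.5 j6 -1.64
```

carry_out:
  motion:
    - [0,0,0,30,3.5,0,-1]
    - [0,0,0,60,7,0,-1]
    - [0,0,0,67.4,7.6,0,-1]
    - [0,0,0,67.4,7.6,15,-1]
    - [0,0,0,67.4,7.6,30,-1]

```text
clock: 7.0
position: [527.4, 210.3, 305.8]
ee_rot: [-0.281, 0.96, 0.0, -0.0]
contact_force: [-0.5, 0.3, -5.6]
gripper_width: 15.2
grasp_force: 59.6
```

carry_out:
  motion:
    - [0,0,0,0,0,10,-1]
    - [0,0,0,0,0,10,-1]

```text
clock: 7.25
position: [527.0, 210.3, 295.3]
ee_rot: [-0.281, 0.96, -0.001, -0.002]
contact_force: [0.7, -0.1, -4.4]
gripper_width: 14.8
grasp_force: 59.4
```

```bash
python3 - <<'E'
from h import *
rel([526.8,209,260],122.5)
E
```

```text
turn [-0.0002 -0.0037  0.0035] shift [ 0.8 -1.  35.3] | t 7.25 pos [527.  210.3 295.3] ydeg 122.7 F [ 0.7 -0.1 -4.4] Tq [-0.01  0.02 -0.  ] w 14.8 g 59.4 j6 -1.67
```

carry_out:
  motion:
    - [0,-0.0035,0.003,0.8,-1,5,-1]
    - [0,-0.0035,0.003,0.8,-1,14,-1]
    - [0,-0.0035,0.003,0.8,-1,24,-1]
    - [0,-0.0035,0.003,0.8,-1,32,-1]
    - [0,-0.0035,0.003,0.8,-1,36,-1]

```text
clock: 7.88
position: [526.9, 209.0, 260.5]
ee_rot: [-0.28, 0.96, 0.0, 0.001]
contact_force: [0.2, -0.2, -4.0]
gripper_width: 15.1
grasp_force: 59.6
```

carry_out:
  motion:
    - [0,0,0,0,0,2,-1]
    - [0,0,0,0,0,4,-1]

```text
clock: 8.12
position: [527.3, 209.3, 257.5]
ee_rot: [-0.28, 0.96, 0.001, 0.002]
contact_force: [0.2, -0.3, -4.1]
gripper_width: 15.0
grasp_force: 59.6
```

```bash
python3 - <<'E'
from h import *
rel([526.8,209,249],122.5)
E
```

```text
turn [-0.0001  0.0042  0.0006] shift [0.6 0.  8.5] | t 8.12 pos [527.3 209.3 257.5] ydeg 122.54 F [ 0.2 -0.3 -4.1] Tq [-0.04 -0.01 -0.  ] w 15.0 g 59.6 j6 -1.67
```

carry_out:
  motion:
    - [0,0.002,0,0.4,0,2,-1]
    - [0,0.002,0,0.4,0,4,-1]
    - [0,0.002,0,0.4,0,6,-1]
    - [0,0.002,0,0.4,0,6,-1]

```text
clock: 8.62
position: [526.7, 208.9, 251.1]
ee_rot: [-0.28, 0.96, 0.0, 0.001]
contact_force: [0.7, 0.0, -4.5]
gripper_width: 14.9
grasp_force: 59.6
```

carry_out:
  motion:
    - [0,0,0,0,0,1,-1]
    - [0,0,0,0,0,1,-1]

```text
clock: 8.88
position: [526.7, 208.9, 250.2]
ee_rot: [-0.28, 0.96, 0.0, 0.001]
contact_force: [1.1, 0.3, -4.3]
gripper_width: 15.1
grasp_force: 59.6
```

carry_out:
  motion:
    - [0,0,0,0,0,1,-1]
    - [0,0,0,0,0,1,-1]

```text
clock: 9.12
position: [526.7, 208.9, 249.2]
ee_rot: [-0.28, 0.96, 0.0, 0.001]
contact_force: [0.3, -0.1, -5.2]
gripper_width: 14.8
grasp_force: 59.6
```

carry_out:
  motion:
    - [0,0,0,0,0,0.7,-1]
    - [0,0,0,0,0,0.7,-1]

```text
clock: 9.38
position: [526.7, 208.9, 248.5]
ee_rot: [-0.28, 0.96, 0.0, 0.001]
contact_force: [-0.7, 0.0, -4.1]
gripper_width: 14.9
grasp_force: 59.6
```

carry_out:
  motion:
    - [0,0,0,0,0,0.7,-1]
    - [0,0,0,0,0,0.7,-1]

```text
clock: 9.62
position: [526.7, 208.9, 247.8]
ee_rot: [-0.28, 0.96, 0.0, 0.001]
contact_force: [0.7, 0.0, -3.9]
gripper_width: 14.8
grasp_force: 59.6
```

carry_out:
  motion:
    - [0,0,0,0,0,0.5,-1]
    - [0,0,0,0,0,0.5,-1]

```text
clock: 9.88
position: [526.7, 208.9, 247.4]
ee_rot: [-0.28, 0.96, 0.0, 0.001]
contact_force: [-0.3, 0.5, -5.1]
gripper_width: 14.7
grasp_force: 59.6
```

carry_out:
  motion:
    - [0,0,0,0,0,0.7,-1]
    - [0,0,0,0,0,0.7,-1]

```text
clock: 10.12
position: [526.7, 209.0, 246.6]
ee_rot: [-0.28, 0.96, 0.0, 0.001]
contact_force: [-0.1, -1.4, -5.5]
gripper_width: 15.1
grasp_force: 59.6
```

carry_out:
  motion:
    - [0,0,0,0,0,0.7,-1]
    - [0,0,0,0,0,0.7,-1]

```text
clock: 10.38
position: [526.7, 208.9, 245.9]
ee_rot: [-0.28, 0.96, 0.0, 0.001]
contact_force: [0.5, -0.5, -4.6]
gripper_width: 14.8
grasp_force: 59.6
```

carry_out:
  motion:
    - [0,0,0,0,0,0.7,-1]
    - [0,0,0,0,0,0.7,-1]

```text
clock: 10.62
position: [526.7, 209.0, 245.2]
ee_rot: [-0.28, 0.96, 0.0, 0.001]
contact_force: [0.4, -0.1, -4.5]
gripper_width: 15.0
grasp_force: 59.6
```

carry_out:
  motion:
    - [0,0,0,0,0,0.7,-1]
    - [0,0,0,0,0,1.4,-1]
    - [0,0,0,0,0,1.4,-1]

```text
clock: 11.0
position: [526.7, 208.9, 243.8]
ee_rot: [-0.28, 0.96, 0.0, 0.001]
contact_force: [-0.5, -0.3, -4.9]
gripper_width: 14.5
grasp_force: 59.6
```

carry_out:
  motion:
    - [0,0,0,0,0,0.7,-1]
    - [0,0,0,0,0,1.4,-1]
    - [0,0,0,0,0,1.4,-1]

```text
clock: 11.38
position: [526.7, 208.9, 242.4]
ee_rot: [-0.28, 0.96, 0.0, 0.001]
contact_force: [0.1, -0.7, -5.2]
gripper_width: 15.2
grasp_force: 59.6
```

carry_out:
  motion:
    - [0,0,0,0,0,0.7,-1]
    - [0,0,0,0,0,1.2,-1]
    - [0,0,0,0,0,1.2,-1]

```text
clock: 11.75
position: [526.7, 208.9, 241.2]
ee_rot: [-0.28, 0.96, 0.0, 0.001]
contact_force: [-0.0, -0.4, -4.1]
gripper_width: 14.9
grasp_force: 59.6
```

carry_out:
  motion:
    - [0,0,0,0,0,0.5,-1]
    - [0,0,0,0,0,1,-1]
    - [0,0,0,0,0,1,-1]

```text
clock: 12.12
position: [526.7, 209.0, 240.3]
ee_rot: [-0.28, 0.96, 0.0, 0.001]
contact_force: [0.9, 0.8, -4.9]
gripper_width: 14.8
grasp_force: 59.5
```

carry_out:
  motion:
    - [0,0,0,0,0,0.5,-1]
    - [0,0,0,0,0,0.8,-1]
    - [0,0,0,0,0,0.8,-1]

```text
clock: 12.5
position: [526.7, 209.0, 239.5]
ee_rot: [-0.28, 0.96, 0.0, 0.001]
contact_force: [0.3, -0.2, -6.2]
gripper_width: 15.1
grasp_force: 59.5
```

carry_out:
  motion:
    - [0,0,0,0,0,0.4,-1]
    - [0,0,0,0,0,0.4,-1]

```text
clock: 12.75
position: [526.8, 209.0, 239.2]
ee_rot: [-0.28, 0.96, 0.0, 0.001]
contact_force: [0.7, 0.0, -4.2]
gripper_width: 14.5
grasp_force: 59.5
```

carry_out:
  motion:
    - [0,0,0,0,0,0.4,-1]
    - [0,0,0,0,0,0.4,-1]

```text
clock: 13.0
position: [526.9, 209.0, 239.2]
ee_rot: [-0.28, 0.96, 0.0, 0.001]
contact_force: [-0.8, 0.7, -2.2]
gripper_width: 15.0
grasp_force: 59.9
```

carry_out:
  motion:
    - [0,0,0,0,0,0.4,-1]
    - [0,0,0,0,0,0.4,-1]

```text
clock: 13.25
position: [526.9, 209.0, 239.2]
ee_rot: [-0.28, 0.96, 0.0, 0.001]
contact_force: [-2.1, 0.1, 1.8]
gripper_width: 15.1
grasp_force: 60.4
```

carry_out:
  motion:
    - [0,0,0,0,0,0.3,-1]
    - [0,0,0,0,0,0.3,-1]

```text
clock: 13.5
position: [526.9, 209.0, 239.1]
ee_rot: [-0.28, 0.96, 0.0, 0.001]
contact_force: [-3.5, 0.2, 5.2]
gripper_width: 14.9
grasp_force: 60.9
```

Burr is home: it seats at 239.2 against 239 expected, 9 mm below the dog tops. I ease the press and turn clockwise gently (tool z positive).

carry_out:
  motion:
    - [0,0,0,0,0,-0.6,-1]
    - [0,0,0.02,0,0,-0.6,-1]
    - [0,0,0.05,0,0,-0.6,-1]
    - [0,0,0.08,0,0,-0.6,-1]

```text
clock: 14.0
position: [527.0, 209.2, 239.2]
ee_rot: [-0.241, 0.971, 0.0, 0.001]
contact_force: [-3.4, 1.3, 4.9]
gripper_width: 15.0
grasp_force: 61.0
```

```bash
python3 -c "
from h import *
rel([526.8,209,239.2],84.7)"
```

```text
turn [0.0007 0.0024 0.5791] shift [ 0.3 -0.1 -0. ] | t 14.0 pos [527.  209.2 239.2] ydeg 117.88 F [-3.4  1.3  4.9] Tq [0.09 1.13 0.17] w 15.0 g 61.0 j6 -1.75
```

carry_out:
  motion:
    - [0,0.001,0,0,0,-0.4,-1]
    - [0,0.001,0,0,0,-0.4,-1]

```text
clock: 14.25
position: [527.0, 209.2, 239.1]
ee_rot: [-0.241, 0.97, 0.0, 0.001]
contact_force: [-3.1, 0.3, 4.3]
gripper_width: 14.8
grasp_force: 60.8
```

```bash
python3 -c "
from h import *
rel([526.8,209,239.2],84.7)"
```

```text
turn [0.0007 0.0011 0.5801] shift [ 0.3 -0.1 -0.1] | t 14.25 pos [527.  209.2 239.1] ydeg 117.94 F [-3.1  0.3  4.3] Tq [0.22 0.91 0.04] w 14.8 g 60.8 j6 -1.75
```

carry_out:
  motion:
    - [0,0,0,0,0,-0.5,-1]
    - [0,0,0,0,0,-0.5,-1]
    - [0,0,0,0,0,-0.5,-1]

```text
clock: 14.62
position: [526.9, 209.2, 239.2]
ee_rot: [-0.241, 0.97, 0.0, 0.0]
contact_force: [-1.5, 1.1, 0.2]
gripper_width: 14.9
grasp_force: 60.4
```

```bash
python3 -c "
from h import *
rel([526.8,209,239.2],84.7)"
```

```text
turn [0.0006 0.0006 0.5802] shift [ 0.2 -0.1 -0. ] | t 14.62 pos [526.9 209.2 239.2] ydeg 117.95 F [-1.5  1.1  0.2] Tq [0.47 0.27 0.08] w 14.9 g 60.4 j6 -1.75
```

carry_out:
  motion:
    - [0,0,0.03,0,0,0,-1]
    - [0,0,0.07,0,0,0,-1]
    - [0,0,0.11,0,0,0,-1]
    - [0,0,0.15,0,0,0,-1]
    - [0,0,0.18,0,0,0,-1]

```text
clock: 15.25
position: [526.8, 209.3, 239.2]
ee_rot: [-0.152, 0.988, 0.0, 0.0]
contact_force: [-0.7, 3.6, -0.2]
gripper_width: 14.9
grasp_force: 60.2
```

```bash
python3 -c "
from h import *
rel([526.8,209,239.2],84.7)"
```

```text
turn [0.0008 0.0004 0.3987] shift [ 0.1 -0.3 -0. ] | t 15.25 pos [526.8 209.3 239.2] ydeg 107.54 F [-0.7  3.6 -0.2] Tq [0.86 0.27 0.24] w 14.9 g 60.2 j6 -1.93
```

carry_out:
  motion:
    - [0,0,0.03,0,0.3,0,-1]
    - [0,0,0.07,0,0.3,0,-1]
    - [0,0,0.11,0,0.3,0,-1]
    - [0,0,0.15,0,0.3,0,-1]
    - [0,0,0.18,0,0.3,0,-1]

```text
clock: 15.88
position: [526.7, 209.4, 239.2]
ee_rot: [-0.063, 0.998, 0.0, 0.0]
contact_force: [0.0, 2.6, -1.8]
gripper_width: 14.9
grasp_force: 60.0
```

```bash
python3 -c "
from h import *
rel([526.8,209,239.2],84.7)"
```

```text
turn [0.0006 0.0003 0.2185] shift [-0.  -0.4 -0. ] | t 15.88 pos [526.7 209.4 239.2] ydeg 97.22 F [ 0.   2.6 -1.8] Tq [0.81 0.05 0.14] w 14.9 g 60.0 j6 -2.11
```

carry_out:
  motion:
    - [0,0,0.03,0,0.2,0,-1]
    - [0,0,0.06,0,0.2,0,-1]
    - [0,0,0.09,0,0.2,0,-1]
    - [0,0,0.12,0,0.2,0,-1]
    - [0,0,0.15,0,0.2,0,-1]

```text
clock: 16.5
position: [526.7, 209.4, 239.2]
ee_rot: [0.012, 1.0, 0.0, 0.0]
contact_force: [1.0, 2.4, -4.5]
gripper_width: 15.2
grasp_force: 59.6
```

```bash
python3 -c "
from h import *
rel([526.8,209,239.2],84.7)"
```

```text
turn [0.0002 0.0001 0.0682] shift [-0.2 -0.4  0. ] | t 16.5 pos [526.7 209.4 239.2] ydeg 88.61 F [ 1.   2.4 -4.5] Tq [ 0.72 -0.36  0.19] w 15.2 g 59.6 j6 -2.26
```

carry_out:
  motion:
    - [0,0,0.02,0,0,0.1,-1]
    - [0,0,0.04,0,0,0.2,-1]
    - [0,0,0.05,0,0,0.2,-1]

```text
clock: 16.88
position: [526.7, 209.4, 239.2]
ee_rot: [0.037, 0.999, 0.0, 0.0]
contact_force: [1.1, 2.7, -3.8]
gripper_width: 14.9
grasp_force: 59.6
```

```bash
python3 -c "
from h import *
rel([526.8,209,239.2],84.7)"
```

```text
turn [0.0003 0.0003 0.0195] shift [-0.2 -0.4  0. ] | t 16.88 pos [526.7 209.4 239.2] ydeg 85.82 F [ 1.1  2.7 -3.8] Tq [ 0.66 -0.35  0.24] w 14.9 g 59.6 j6 -2.31
```

carry_out:
  motion:
    - [0,0,0.01,0,0,0.1,-1]
    - [0,0,0.02,0,0,0.1,-1]
    - [0,0,0.02,0,0,0.1,-1]

```text
clock: 17.25
position: [526.7, 209.4, 239.2]
ee_rot: [0.046, 0.999, 0.0, 0.0]
contact_force: [1.2, 1.8, -3.5]
gripper_width: 15.0
grasp_force: 59.6
```

```bash
python3 -c "
from h import *
rel([526.8,209,239.2],84.7)"
```

```text
turn [ 0.0003  0.0003 -0.    ] shift [-0.2 -0.4  0. ] | t 17.25 pos [526.7 209.4 239.2] ydeg 84.7 F [ 1.2  1.8 -3.5] Tq [ 0.61 -0.4   0.18] w 15.0 g 59.6 j6 -2.33
```

carry_out:
  motion:
    - [0,0,0.01,0,0,0,-1]
    - [0,0,0.015,0,0,0,-1]
    - [0,0,0.015,0,0,0,-1]

```text
clock: 17.62
position: [526.6, 209.4, 239.2]
ee_rot: [0.054, 0.999, 0.0, 0.0]
contact_force: [0.7, 2.8, -4.4]
gripper_width: 15.0
grasp_force: 59.6
```

```bash
python3 -c "
from h import *
rel([526.8,209,239.2],84.7)"
```

```text
turn [ 0.0003  0.0002 -0.0148] shift [-0.2 -0.4 -0. ] | t 17.62 pos [526.6 209.4 239.2] ydeg 83.85 F [ 0.7  2.8 -4.4] Tq [ 0.53 -0.4   0.17] w 15.0 g 59.6 j6 -2.34
```

carry_out:
  motion:
    - [0,0,0.01,0,0,0.1,-1]
    - [0,0,0.015,0,0,0.1,-1]
    - [0,0,0.015,0,0,0.1,-1]

```text
clock: 18.0
position: [526.6, 209.4, 239.2]
ee_rot: [0.061, 0.998, 0.0, 0.0]
contact_force: [0.3, 2.0, -4.4]
gripper_width: 15.0
grasp_force: 59.7
```

```bash
python3 -c "
from h import *
rel([526.8,209,239.2],84.7)"
```

```text
turn [ 0.0003  0.0004 -0.0298] shift [-0.2 -0.4 -0. ] | t 18.0 pos [526.6 209.4 239.2] ydeg 82.99 F [ 0.3  2.  -4.4] Tq [ 0.45 -0.23  0.17] w 15.0 g 59.7 j6 -2.36
```

carry_out:
  motion:
    - [0,0,0.01,0,0,0,-1]
    - [0,0,0.015,0,0,0,-1]
    - [0,0,0.015,0,0,0,-1]

```text
clock: 18.38
position: [526.6, 209.4, 239.2]
ee_rot: [0.069, 0.998, 0.0, 0.0]
contact_force: [0.5, 1.3, -2.7]
gripper_width: 15.1
grasp_force: 59.8
```

```bash
python3 -c "
from h import *
rel([526.8,209,239.2],84.7)"
```

```text
turn [ 0.0003  0.0003 -0.0449] shift [-0.2 -0.4 -0. ] | t 18.38 pos [526.6 209.4 239.2] ydeg 82.13 F [ 0.5  1.3 -2.7] Tq [ 0.48 -0.2   0.14] w 15.1 g 59.8 j6 -2.37
```

carry_out:
  motion:
    - [0,0,0.008,0,0,0,-1]
    - [0,0,0.012,0,0,0,-1]
    - [0,0,0.012,0,0,0,-1]

```text
clock: 18.75
position: [526.6, 209.4, 239.2]
ee_rot: [0.074, 0.997, 0.0, 0.0]
contact_force: [0.3, 0.9, -2.4]
gripper_width: 14.8
grasp_force: 59.9
```

```bash
python3 -c "
from h import *
rel([526.8,209,239.2],84.7)"
```

```text
turn [ 0.0003  0.0003 -0.0566] shift [-0.2 -0.4 -0. ] | t 18.75 pos [526.6 209.4 239.2] ydeg 81.46 F [ 0.3  0.9 -2.4] Tq [ 0.42 -0.1   0.22] w 14.8 g 59.9 j6 -2.38
```

carry_out:
  motion:
    - [0,0,0.008,0,0,0,-1]
    - [0,0,0.012,0,0,0,-1]
    - [0,0,0.012,0,0,0,-1]

```text
clock: 19.12
position: [526.7, 209.5, 239.2]
ee_rot: [0.08, 0.997, 0.0, 0.0]
contact_force: [0.5, 1.2, -2.3]
gripper_width: 14.9
grasp_force: 60.8
```

```bash
python3 -c "
from h import *
rel([526.8,209,239.2],84.7)"
```

```text
turn [ 0.0002  0.0004 -0.068 ] shift [-0.2 -0.4 -0. ] | t 19.12 pos [526.7 209.5 239.2] ydeg 80.8 F [ 0.5  1.2 -2.3] Tq [ 0.29 -0.14  0.6 ] w 14.9 g 60.8 j6 -2.4
```

The torque jumped from 0.19 to 0.6 N m at 80.8°, so the stop is reached. I relax the wind-up slightly and let go.

carry_out:
  motion:
    - [0,0,-0.008,0,0,0,-1]
    - [0,0,-0.008,0,0,0,-1]

```text
clock: 19.38
position: [526.6, 209.4, 239.2]
ee_rot: [0.077, 0.997, 0.0, 0.0]
contact_force: [-0.4, 1.0, -1.5]
gripper_width: 15.1
grasp_force: 60.2
```

```bash
python3 -c "
from h import *
rel([526.8,209,239.2],84.7)"
```

```text
turn [ 0.0004  0.0003 -0.0609] shift [-0.2 -0.4 -0. ] | t 19.38 pos [526.6 209.4 239.2] ydeg 81.21 F [-0.4  1.  -1.5] Tq [ 0.36 -0.01  0.38] w 15.1 g 60.2 j6 -2.39
```

carry_out:
  motion:
    - [0,0,0,0,0,0,0]
    - [0,0,0,0,0,0,0]
    - [0,0,0,0,0,0,0]
    - [0,0,0,0,0,0,0]

```text
clock: 19.88
position: [526.7, 209.4, 239.3]
ee_rot: [0.077, 0.997, 0.0, 0.0]
contact_force: [0.8, -0.8, 0.6]
gripper_width: 42.9
grasp_force: 0.0
```

```bash
python3 -c "
from h import *
rel([526.8,209,340],84.7)"
```

```text
turn [ 0.0005  0.0006 -0.061 ] shift [  -0.2   -0.3 -100.7] | t 19.88 pos [526.7 209.4 239.3] ydeg 81.21 F [ 0.8 -0.8  0.6] Tq [-0.   -0.   -0.01] w 42.9 g 0.0 j6 -2.39
```

Released. I rise, then shift back so that the wrist camera looks at the spindle.

carry_out:
  motion:
    - [0,0,0,0,0,-15,0]
    - [0,0,0,0,0,-50,0]
    - [0,0,0,0,0,-100,0]
    - [0,0,0,-30,0,-100,0]
    - [0,0,0,-60,0,-100,0]

```text
clock: 20.5
position: [586.7, 200.4, 341.8]
ee_rot: [0.076, 0.997, 0.001, 0.002]
contact_force: [0.2, 0.4, 0.5]
gripper_width: 42.8
grasp_force: 0.0
```

carry_out:
  motion:
    - [0,0,0,0,0,0,0]
    - [0,0,0,0,0,0,0]

```text
clock: 20.75
position: [585.7, 200.2, 339.6]
ee_rot: [0.077, 0.997, 0.0, 0.0]
contact_force: [-0.7, -0.2, -0.6]
gripper_width: 42.7
grasp_force: 0.0
```

```bash
python3 - <<'E'
from h import *
rel([526.8,209,340],84.7)
im=get_image("wrist"); np.save("w4.npy",im,allow_pickle=True)
u=[proj(im,[526.8,209.2,z]) for z in(185,196,251,207)];print(u)
x,y=map(int,u[1]); cv2.imwrite("pics/w4.png",im["color"]); print(x,y)
E
```

```text
turn [ 0.0005  0.0005 -0.0609] shift [59.6 -0.3 -0.4] | t 20.75 pos [585.7 200.2 339.6] ydeg 81.21 F [-0.7 -0.2 -0.6] Tq [ 0.02  0.02 -0.01] w 42.7 g 0.0 j6 -2.31
[array([327.42425759, 143.54032502]), array([327.45532452, 144.71193332]), array([327.65658937, 152.30211282]), array([327.48894926, 145.98000271])]
327 144
```

View pics/w4.png

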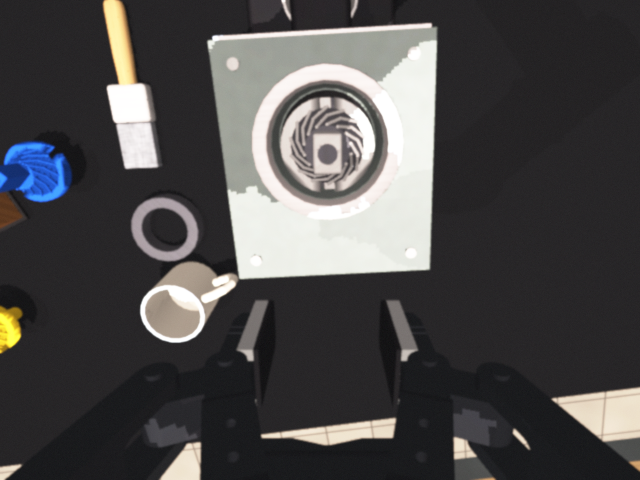

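The wrist view shows the burr seated level inside the collar. Its slots at (328,102) and (330,182) have the dogs in them and run along the grinder's x axis, and the bystanders are undisturbed.

```bash
python3 -c "
from h import *
print(job_done())"
```

```text
the job is handed in; nothing more can be done
None
```

The burr is back on the spindle, fully home over the drive dogs and turned clockwise until the wrist torque jumped at the lock stop. It was then released, with the bystanders left where they were, and the job was handed in at about 21 s.

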